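# Unhook the drilling template and stand it in the rack

## Robot

A 7-joint arm with a two-finger parallel gripper is mounted at the origin on a cart in front of the work surface, level with it; the furniture and walls round the work are solid. World frame = base frame: x ahead of the robot, y to its left, z up, the work surface at z = 0. Lengths are in mm, angles in rad, forces in N, time in s.
With the tool pointing down it reaches from about 400 to 900 mm from the base axis. Payload 5.6 kg.
Tool frame: the origin (TCP) lies midway between the tips of the shut fingers; the grasp point (between the pads) lies 19 mm behind it; z points along the fingers, y is the line along which they close (so a half turn about z gives the same grasp; the last joint's range is limited). The gripper opens to 92 mm and grips with 3 to 60 N. Pads are 20 mm wide; open, the fingers measure 128 mm over their backs; the gripper's body (75 mm by 189 mm) begins 69 mm behind the grasp point.
Start: joints at [-1.293, 0.468, -0.012, 1.603, 0.006, 1.071, -0.056], TCP at [205.003, 616.833, 214.592] pointing down, gripper open.
Joint ranges: [-2.53, 2.53], [-0.31, 2.02], [-1.57, 1.55], [0.28, 2.44], [-1.29, 4.43], [0.15, 1.84], [-2.92, 2.92]. Speed limits (rad/s): [2.57, 2.57, 3.14, 3.14, 3.14, 3.14, 3.14].

## Interface

Orientations are given as a rotation vector (axis times angle).
In Python, from cell import robot, grip, kin, viewer gives the robot as it stands. Calls block until the motion is done:
- robot.movep(position, orientation): joint-space move of the TCP to a pose.
- robot.servo_line(position, feed=150, rotation=None): straight line of the TCP; rotation=None keeps the orientation; feed is the mean speed in mm/s.
- robot.goto_joints(angles): joint-space move.
- grip(opening, newtons=None): opening from 0.0 (shut) to 1.0 (fully open); newtons is the grip in N (None keeps the last); returns when the fingers have stopped.
- robot.hold(seconds).
- kin.ik(position, orientation): joint angles nearest the present ones, or None.
- robot.observe(): the state.
- viewer.read_camera(name): name is "side" or "top"; returns the picture (400x640x3 uint8, red, green, blue); there is no depth.
- viewer.camera_info(name): a dict with "camera_matrix" (3x3 intrinsics, pixels), "R" (3x3) and "t" (3): a world point X has camera coordinates R X + t. Camera axes: x right, y down, z forward; pixel columns grow to the right and rows downward; lengths in mm; the calibration is good to about 2 mm. A picture is of the moment at which its call begins. camera_info takes no time and is no camera call.
A pose or a line that the arm cannot do raises robot.IKError and nothing moves.
- robot.job_done(): hands the job in; it is judged then, once.
Trained networks look in the newest picture that a camera, given by its name, has taken for a name from the list of things; names that differ only in an ending like _2 or _b are one class to them, and where a whole thing is asked for, a point or a joint stands for the part that bears it (a point fixed in the world has none). Each returns a list of dicts, best first, with "confidence" (0 to 1); they miss things now and then, are a little off and sometimes report something else, mostly with a low value. They report only what shows in the picture. A call takes as long as a camera call.
- viewer.silhouettes(name, camera): "mask" (400x640 bool, what is visible of it).
- viewer.pinpoint(name, camera): "at" ([x, y, z] in mm, in the coordinates of the camera as it stood for that picture, good to about 4 mm: a listed point, or the origin of a listed thing).
The state is a dict: "t": time; "joints": joint angles; "joint_velocities": joint speeds; "joint_torque": joint torques, N m; "tcp_pos": TCP position; "tcp_rot": TCP orientation; "contact_force": force on the tool from outside, world axes, zero at the start; "wrist_torque": the same for the moment, N m; "grip_width": opening from 0.0 (shut) to 1.0 (fully open); "grip_force": force on a finger pad.
Only numpy, scipy, OpenCV 4.12 (cv2) and the standard library are available. Lean on these libraries where they do the work, as an engineer would, in place of code of your own. Each camera call takes 0.05 s, during which the arm holds its last target. There are 200 camera calls.

## Task

Take the drilling template off its peg without forcing it: lift it so that its hole clears the peg's upturned tip and slide it off. Then stand it upright, hole end up, in the wide middle slot of the slotted wooden rack, lowering it gently until you feel it rest on the packing strip at the bottom of the slot before you let go, within the length of the rack. Leave the tape roll and the marker pen where they are.

Things in the scene. Friction and masses are not known exactly. Their poses are not given: they have to be found in the camera images.
- template: Loose aluminium plate, 90 mm wide (x), 8 thick (y), 120 high (z), about 0.2 kg, same from both sides. Origin: centre of its lower edge, about 44 mm above the table as it hangs on the peg, faces square to the peg. Take it by its near (-x) upright edge, fingers on the two faces, about 70 mm above its lower edge. The small dark discs on it are only marks.
- template_hole (a point): Centre of the template's upright through hole, 100 mm above its lower edge and midway across; the hole is 14 mm wide (x) and 24 mm high, from 88 to 112 mm above the lower edge. The peg passes through it.
- peg_stand: Grey stand fixed to the table. Origin on the table below the peg; x away from the robot, y left, z up. The 8 mm peg, axis at x = 0, 152 mm up, points to -y from an upright panel (face at y = +65, from x = -10 to 70 mm). The template hangs at y = -3 to 13. Lifted 16 mm, its hole's lower edge meets the peg from below. A shelf above blocks a gripper from straight above. Base plate 8 mm thick.
- peg_tip (a point): Middle of the round end (4 mm radius) of the peg's upturned tip: stand y = -27 mm, 162 mm above the table. The tip's top is 10 mm above the peg's top, so a lift of more than 10 and less than 16 mm clears it; beyond stand y = -36 mm the template is free of it.
- rack: Wooden rack fixed to the table, 130 mm long (x, along the slots), 100 wide (y), 42 high. Origin: centre of its underside. Three slots along x, open at top and ends, square-edged: the middle one (y = 0) is 11 mm wide; those at y = +36 and -36 are 7 mm wide and hold toothed round cutters fixed on edge, tops 64 and 72 mm above the table.
- rack_slot (a point): Lowest possible bottom of the middle slot, at its middle, 12 mm above the table and 30 mm below the rack's top. The template really stands on a wooden packing strip in the slot, whose top is 0 to 7 mm higher than this point: it differs each time and is not reported, so feel for it. Axes as the rack's.
- tape_roll: Black roll of tape, 82 mm across, 19 mm high, lying on the table: leave alone.
- marker: Black and red marker pen, 128 mm long, lying on the table: leave alone.
- shelf_edge (a point): Middle of the lower front edge of the stand's shelf, 270 mm above the table. The shelf reaches from stand x = -45 to 70 mm and y = -35 to 75 mm, with a wood block on it. Come in below this edge from the robot's side, the gripper leaning 28 to 50 degrees from vertical. When off the peg, move on to -y before raising.

How it is judged (in metres and radians):
On the way, in this order (a step that is already met when the one before it is completed fails the run):
1. the template is off the peg: past the upturned tip and not touching the stand, still in the gripper (y of template_hole in the frame of peg_stand below -0.036 m and contact force between template and peg_stand below 0.1 N and contact force between template and the fingers above 0.5 N and height (world z) of template above 0.02 m), for 0.1 s.
2. the template has been lowered until it rests on the bottom of the middle slot while still held (z of template in the frame of rack_slot below 0.0095 m and y of template in the frame of rack_slot between -0.004 and 0.004 m and contact force between template and rack above 1 N and contact force between template and the fingers above 0.5 N), for 0.1 s.
At the end, for the whole second after the job is handed in: Template at rest, hole end up, in the middle slot: lower edge under 9.5 mm above the slot's lowest bottom and within 4 mm of its middle line, within 22 mm of its middle lengthways, leaning under 0.18 rad, turned under 0.16; tape roll and marker within 30 mm of their starts (z of template in the frame of rack_slot between -0.003 and 0.0095 m and y of template in the frame of rack_slot between -0.004 and 0.004 m and x of template in the frame of rack_slot between -0.022 and 0.022 m and angle between template's own z axis and vertical below 0.18 rad and angle between the x axis of template and the x axis of rack, either way round below 0.16 rad and linear speed of template below 0.01 m/s and distance of each of tape_roll, marker from where it was at the start of the episode below 0.03 m); the robot touches nothing.
It fails at once if the template is forced against the stand or its peg (over 40 N) (contact force between template and peg_stand above 40 N).
It fails at once if the template is rammed into the rack (over 60 N) (contact force between template and rack above 60 N).
It fails at once if the tape roll is disturbed (distance of tape_roll from where it was at the start of the episode above 0.03 m).
It fails at once if the marker is disturbed (distance of marker from where it was at the start of the episode above 0.03 m).
It also fails if it takes over 51 s, if anything falls off the work surface, if the arm or the gripper's body presses on something with over 40 N, if the wrist force passes 120 N, or if a joint passes its speed limit or range.

## Working session

There is one attempt and no reset: what is moved stays moved. The work goes in short steps, each a Python script; the robot and the scene stay as the last script left them, time stands still between calls to the robot, and variables do not carry over. Pictures are saved under pics/ and viewed, at most 10 in all, crops included, and the job is handed in when it is done.

```bash
ls; mkdir -p pics; cat > h.py <<'E'
import numpy as np, cv2
from cell import robot, grip, kin, viewer
from scipy.spatial.transform import Rotation as Rn
def pin(n,cam,k=1):
    i=viewer.camera_info(cam); R=np.array(i["R"]);t=np.array(i["t"])
    return [(round(d["confidence"],2),np.round(R.T@(np.array(d["at"])-t),1)) for d in viewer.pinpoint(n,cam)[:k]]
def save(cam,f):
    im=viewer.read_camera(cam); cv2.imwrite("pics/"+f,im[:,:,::-1]); return im
E
python3 - <<'E'
from h import *
for c in("side","top"):
    save(c,c+"0.png"); i=viewer.camera_info(c)
    print(c,np.round(-np.array(i["R"]).T@i["t"]),np.round(i["R"],3).tolist(),np.round(i["camera_matrix"],1).tolist())
    for n in "template template_hole peg_stand peg_tip rack rack_slot tape_roll marker shelf_edge".split(): print(c,n,pin(n,c,2))
o=robot.observe();print(o)
E
```

```text
pics
side [ 255. -639.  720.] [[0.956, -0.292, -0.015], [-0.178, -0.541, -0.822], [0.233, 0.789, -0.569]] [[381.5, 0.0, 320.8], [0.0, 381.5, 185.9], [0.0, 0.0, 1.0]]
side template [(0.84, array([572.6, -63.8,  45.6]))]
side template_hole [(0.98, array([574.3, -64. , 140. ]))]
side peg_stand [(0.79, array([571.3, -69.8,  -1.6]))]
side peg_tip [(0.64, array([ 571. , -100.3,  157.4]))]
side rack [(0.27, array([570.2, -65.6,  44.4])), (0.21, array([ 5.727e+02, -7.330e+01, -3.000e-01]))]
side rack_slot [(0.85, array([437.4, 360.1,   9.7]))]
side tape_roll [(0.26, array([523.9, -47.8, 273.7]))]
side marker [(0.82, array([528.3, 120.9,  -3.8]))]
side shelf_edge [(0.77, array([522.5, -52.8, 275.7]))]
top [ 310.  154. 1228.] [[0.013, -1.0, 0.015], [-0.985, -0.015, -0.174], [0.174, -0.013, -0.985]] [[510.3, 0.0, 318.0], [0.0, 510.3, 203.7], [0.0, 0.0, 1.0]]
top template [(0.69, array([436.4, 360.2,  11.8])), (0.48, array([574.6, -61.9,  42.1]))]
top template_hole [(0.72, array([572.1, -65.8, 141.2]))]
top peg_stand [(0.76, array([ 5.747e+02, -7.110e+01, -2.000e-01]))]
top peg_tip [(0.58, array
[... 375 characters left out ...]
0.46747562, -0.01163146,  1.60271865,  0.00599997,
        1.07136893, -0.05631938]), 'joint_velocities': array([ 3.88839373e-04,  2.57318229e-04,  3.45497862e-05, -8.60726192e-04,
       -6.93495456e-04,  4.64444803e-04, -4.11105221e-04]), 'joint_torque': array([-4.56965972e-04, -5.20429802e+01, -1.31329222e-02, -2.44059098e+01,
       -5.67807863e-02,  1.13811358e-02,  3.57541273e-05]), 'tcp_pos': array([204.98111453, 616.84142604, 214.60046997]), 'tcp_rot': array([5.01830517e-01, 3.10122026e+00, 9.60150780e-05]), 'contact_force': array([ 0.5909333 , -0.22113224,  0.37369095]), 'wrist_torque': array([0.04468192, 0.05719784, 0.02048666]), 'grip_force': 0.0, 'grip_width': 0.9992289727206227}
```

View pics/side0.png

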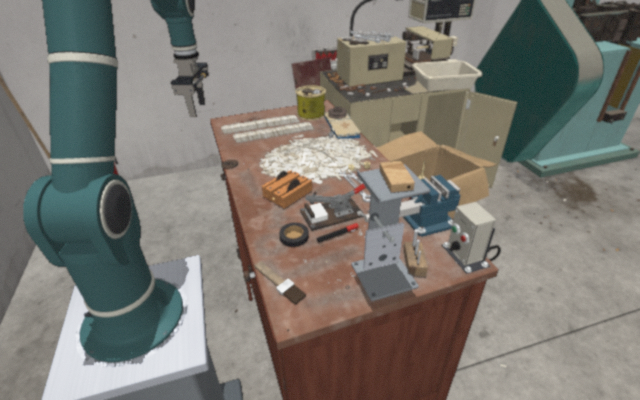

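View pics/top0.png

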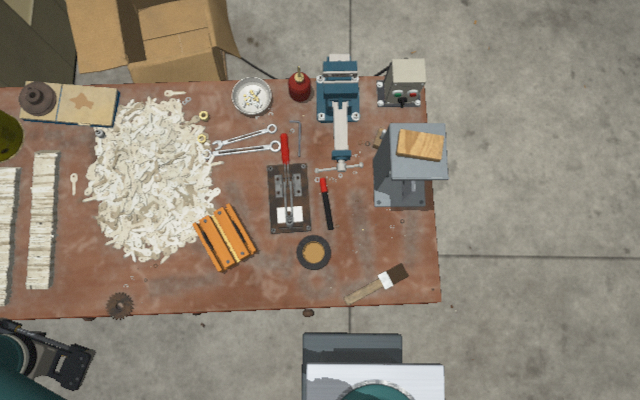

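The side view shows the template on the stand at about (385,245) and the rack at (288,188). In the top view the rack is at (225,237), the stand at (408,165), the tape roll at (313,252) and the marker at (327,203). I need yaws, so I'll zoom in.

```bash
python3 - <<'E'
from h import *
T=cv2.imread("pics/top0.png");S=cv2.imread("pics/side0.png")
a=cv2.resize(T[195:280,185:265],(400,425),interpolation=cv2.INTER_CUBIC)
b=cv2.resize(T[115:215,370:450],(400,500),interpolation=cv2.INTER_CUBIC)[:425]
cv2.imwrite("pics/z1.png",np.hstack([a,b]))
cv2.imwrite("pics/z2.png",cv2.resize(S[155:305,340:440],(400,600),interpolation=cv2.INTER_CUBIC))
viewer.read_camera("top")
for n in("rack","peg_stand"):
    d=viewer.silhouettes(n,"top")
    for q in d[:2]:
        m=q["mask"].astype(np.uint8); print(n,q["confidence"],m.sum(),cv2.minAreaRect(cv2.findNonZero(m)))
E
```

```text
rack 0.87 2465 ((223.40155029296875, 237.47409057617188), (57.08137893676758, 44.84451675415039), 59.74356460571289)
peg_stand 0.7 5113 ((409.5, 165.0), (84.0, 75.0), 90.0)
peg_stand 0.62 216 ((407.0, 190.5), (19.0, 12.0), 90.0)
```

View pics/z1.png

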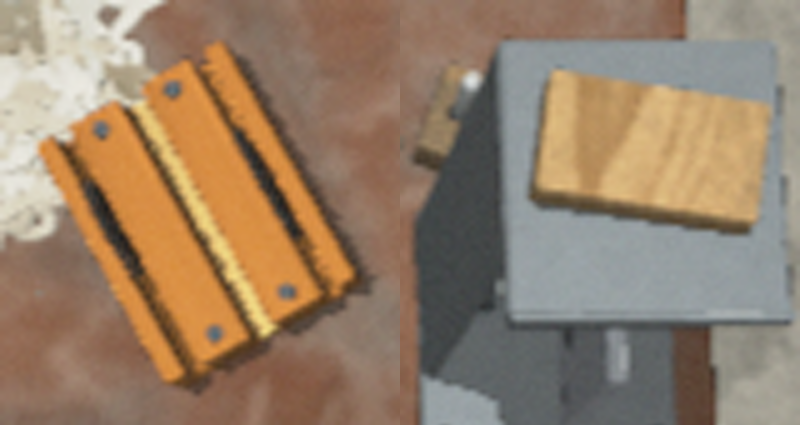

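View pics/z2.png

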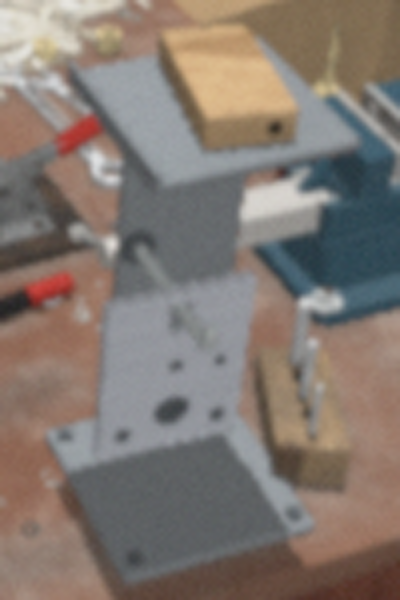

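The zooms show the middle slot running from about top px (213,216) to (238,262), and the shelf's front edge from about (473,179) to (528,179). In the side view the template hangs with its face towards the camera. Next I'll project these edges into the world.

```bash
cat >> h.py <<'E'
def ray(cam,u,v,z):
    i=viewer.camera_info(cam);R=np.array(i["R"]);c=-R.T@i["t"]
    d=R.T@np.linalg.inv(i["camera_matrix"])@[u,v,1]
    return (c+d*(z-c[2])/d[2])[:2]
def proj(cam,X):
    i=viewer.camera_info(cam);p=np.array(i["camera_matrix"])@(np.array(i["R"])@X+i["t"]); return p[:2]/p[2]
E
python3 - <<'E'
from h import *
def L(a,b,z,ox,oy,s=5,cam="top"):
    p=ray(cam,ox+a[0]/s,oy+a[1]/s,z);q=ray(cam,ox+b[0]/s,oy+b[1]/s,z);d=p-q
    print(p.round(1),q.round(1),"len",np.linalg.norm(d).round(1),"ang",np.degrees(np.arctan2(d[1],d[0])).round(1))
print("rack (top=front far end)")
L((222,42),(355,275),42,185,195)
L((40,143),(165,380),42,185,195)
L((148,82),(267,300),42,185,195) ; L((125,105),(247,342),42,185,195)
L((185,62),(322,300),42,185,195)
L((222,42),(40,143),42,185,195); L((355,275),(165,380),42,185,195)
print("shelf")
x0=370
L((113,322),(390,318),275,x0,115); L((97,42),(113,322),275,x0,115); L((375,42),(390,318),275,x0,115);L((97,42),(375,42),275,x0,115)
print("base side")
L((48,432),(125,580),8,340,155,4,"side");L((125,580),(313,525),8,340,155,4,"side")
print("panel/template top/bottom edge (z164,z44) side")
L((105,305),(253,275),164,340,155,4,"side");L((98,460),(238,435),44,340,155,4,"side")
# repeated pins
for k in range(4):
  for c in("side","top"):
    viewer.read_camera(c)
    print(c,[(n,pin(n,c)) for n in("template","template_hole","peg_stand","peg_tip","rack_slot")])
E
```

```text
rack (top=front far end)
[516.7 346.3] [408.  280.2] len 127.2 ang 31.3
[467.5 429. ] [358.6 365.7] len 126.0 ang 30.2
[497.1 380.1] [395.9 320.4] len 117.5 ang 30.6
[486.  390.4] [376.4 328.8] len 125.7 ang 29.3
[506.9 363.3] [396.2 295. ] len 130.0 ang 31.7
[516.7 346.3] [467.5 429. ] len 96.2 ang -59.3
[408.  280.2] [358.6 365.7] len 98.8 ang -60.0
shelf
[527.5  -1.4] [ 530.8 -108. ] len 106.7 ang 91.8
[639.5   3.5] [527.5  -1.4] len 112.1 ang 2.5
[ 641.5 -105.6] [ 530.8 -108. ] len 110.7 ang 1.2
[639.5   3.5] [ 641.5 -105.6] len 109.1 ang 91.0
base side
[520.2  -5.1] [ 521.1 -126.2] len 121.0 ang 90.4
[ 521.1 -126.2] [ 642.6 -123. ] len 121.6 ang -178.5
panel/template top/bottom edge (z164,z44) side
[525.2 -65.3] [613.2 -67.5] len 88.0 ang 178.6
[526.8 -67.2] [614.2 -74.2] len 87.6 ang 175.4
side [('template', [(0.78, array([571.3, -62.7,  46.2]))]), ('template_hole', [(0.69, array([575.8, -64.4, 141.3]))]), ('peg_stand', [(0.83, array([569.6, -68.6,  -0.7]))]), ('peg_tip', [(0.72, array([ 568. , -102.5,  159.9]))]), ('rack_slot', [(0.76, array([432.4, 358.5,   8.8]))])]
top [('t
[... 1210 characters left out ...]
.4]))]), ('peg_stand', [(0.59, array([573.1, -71.6,  -1.2]))]), ('peg_tip', [(0.73, array([574. , -97.1, 165.3]))]), ('rack_slot', [(0.62, array([441.7, 358.9,  11.2]))])]
side [('template', [(0.78, array([570.7, -62.3,  45.7]))]), ('template_hole', [(0.89, array([574.9, -62.1, 142.3]))]), ('peg_stand', [(0.91, array([569.6, -73.6,   1.5]))]), ('peg_tip', [(0.66, array([ 570.3, -102.6,  159.8]))]), ('rack_slot', [(0.68, array([434.4, 356.3,   8.8]))])]
top [('template', [(0.61, array([571.2, -61.9,  46.6]))]), ('template_hole', [(0.5, array([572.5, -66.9, 141.8]))]), ('peg_stand', [(0.89, array([574.5, -71.2,  -2.4]))]), ('peg_tip', [(0.92, array([573.7, -98.8, 165.2]))]), ('rack_slot', [])]
```

```bash
cat >> h.py <<'E'
L=np.radians(38)
def ori(psi,l=L):
    z=np.array([np.sin(l)*np.cos(psi),np.sin(l)*np.sin(psi),-np.cos(l)]);y=np.array([-np.sin(psi),np.cos(psi),0])
    return Rn.from_matrix(np.c_[np.cross(y,z),y,z])
# grasp point -> tcp
def tcp(g,psi,back=0): return np.array(g)+ori(psi).apply([0,0,19-back])
PS=np.radians(1.0); PR=np.radians(30.5)
S0=np.array([572.5,-71.5,0]); RS=np.array([437.3,358.,12])
G=np.array([536.5,-65.5,115.])
def st(tag=""):
    o=robot.observe(); print(tag,"t",round(o["t"],1),"tcp",np.round(o["tcp_pos"],1),"F",np.round(o["contact_force"],1),"M",np.round(o["wrist_torque"],2),"w",round(o["grip_width"]*92,1),"gf",round(o["grip_force"],1)); return o
E
python3 - <<'E'
from h import *
for nm,g,ps,b in [("pre",G,PS,130),("g",G,PS,0),("off",G+[0,-130,13],PS,0),("offup",G+[-80,-130,100],PS,0),("rackhi",[406,340,200],PR,0),("rack",[406,340,85],PR,0),("rackback",[406,340,85],PR,100)]:
    q=kin.ik(tcp(g,ps,b),ori(ps).as_rotvec()); print(nm,tcp(g,ps,b).round(),None if q is None else np.round(q,2))
robot.movep(tcp(G,PS,130),ori(PS).as_rotvec())
grip(0.45,35); st()
save("side","side1.png")
E
```

```text
pre [468. -67. 202.] None
g [548. -65. 100.] [ 1.04  0.64 -1.09  2.37  2.17  0.48 -0.25]
off [ 548. -195.  113.] [ 1.33  0.65 -1.07  2.26  1.97  0.24  0.22]
offup [ 468. -195.  200.] [ 1.65  0.23 -1.17  2.34 -0.76  0.18  2.86]
rackhi [416. 346. 185.] [-1.14  0.1   0.27  2.4   1.53  0.18 -0.25]
rack [416. 346.  70.] None
rackback [363. 315. 149.] NoneTraceback (most recent call last):
  File "<stdin>", line 4, in <module>
cell.IKError: the arm cannot take that pose within its joint ranges
```

```bash
python3 - <<'E'
from h import *
import h
u=lambda p:np.array([np.cos(p),np.sin(p),0])
for l in (28.5,32,36):
    h.L=l=np.radians(l)
    def t(g,ps,b=0): return np.array(g)+ori(ps,l).apply([0,0,19-b])
    for flip in (0,1):
        def k(g,ps,b=0):
            R=ori(ps,l)*Rn.from_euler('z',np.pi*flip); return kin.ik(t(g,ps,b),R.as_rotvec())
        C=[("pre60",G,PS,60),("pre100",G,PS,100),("g",G,PS,0),("off",G+[0,-100,13],PS,0)]
        for z in(85,200):
          C+=[("near%d"%z,np.r_[RS[:2],z]-36*u(PR),PR,0),("far%d"%z,np.r_[RS[:2],z]+36*u(PR),PR+np.pi,0)]
        C+=[("nearback",np.r_[RS[:2],85]-36*u(PR),PR,70),("farback",np.r_[RS[:2],85]+36*u(PR),PR+np.pi,70)]
        for n,g,ps,b in C:
            q=k(g,ps,b); print(round(np.degrees(l)),flip,n,None if q is None else np.round(q,2))
E
```

```text
29 0 pre60 [ 0.54  0.2  -0.47  2.32  0.23  0.16  1.46]
29 0 pre100 [ 0.03  0.05  0.08  2.35 -0.25  0.25  1.92]
29 0 g [ 0.69  0.41 -0.68  2.28  1.43  0.19  0.32]
29 0 off [ 1.01  0.46 -0.79  2.21  0.91  0.19  1.08]
29 0 near85 [-0.08  0.56 -0.89  2.31  1.73  0.55 -0.27]
29 0 far85 [-1.01  0.88  0.52  1.46 -0.41  1.42 -1.42]
29 0 near200 [-0.96  0.12  0.12  2.29  0.48  0.29  0.83]
29 0 far200 [-1.04  0.75  0.56  1.41 -0.36  1.59 -1.45]
29 0 nearback [-1.07  0.18  0.21  2.4   0.92  0.15  0.34]
29 0 farback [-1.    0.86  0.55  1.34 -0.4   1.56 -1.44]
29 1 pre60 [ 0.03  0.16  0.08  2.35 -0.44  0.16 -1.04]
29 1 pre100 [-0.81  0.02  0.96  2.39 -0.37  0.26 -1.07]
29 1 g [ 1.14  0.82 -1.32  2.26  1.63  0.7  -2.81]
29 1 off [ 0.15  0.33  0.2   2.26 -1.2   0.25 -0.09]
29 1 near85 [-0.83  0.38 -0.02  2.35  1.94  0.16  2.49]
29 1 far85 [-0.63  0.83 -0.1   1.43 -0.02  1.37  1.39]
29 1 near200 [-1.3   0.12  0.49  2.3   0.32  0.27 -2.16]
29 1 far200 [-0.63  0.7  -0.1   1.38 -0.03  1.55  1.39]
29 1 nearback [-1.86  0.32  1.14  2.44 -1.14  0.18 -0.75]
29 1 farback [-0.63  0.81 -0.09  1.3  -0.02  1.52
[... 1250 characters left out ...]
5]
36 0 near85 [ 0.19  0.99 -1.33  2.37  2.01  1.08 -0.3 ]
36 0 far85 [-0.99  0.96  0.54  1.36 -0.42  1.59 -1.41]
36 0 near200 [-1.11  0.1   0.25  2.38  1.23  0.18  0.06]
36 0 far200 [-1.01  0.84  0.58  1.32 -0.38  1.74 -1.44]
36 0 nearback None
36 0 farback [-0.97  0.97  0.56  1.2  -0.42  1.73 -1.43]
36 1 pre60 None
36 1 pre100 None
36 1 g [ 0.68  0.42 -0.65  2.36  2.49  0.24  2.43]
36 1 off [ 1.4   0.84 -1.32  2.27  1.78  0.53 -2.7 ]
36 1 near85 [-0.48  0.44 -0.45  2.4   2.24  0.46  2.24]
36 1 far85 [-0.63  0.91 -0.1   1.32 -0.03  1.53  1.4 ]
36 1 near200 None
36 1 far200 [-0.63  0.78 -0.1   1.28 -0.04  1.7   1.39]
36 1 nearback None
36 1 farback [-0.63  0.91 -0.09  1.17 -0.03  1.68  1.4 ]
```

```bash
sed -i 's/radians(38)/radians(29)/' h.py; python3 - <<'E'
from h import *
print(kin.ik(tcp(G,PS,100),ori(PS).as_rotvec()))
robot.movep(tcp(G,PS,100),ori(PS).as_rotvec())
grip(0.45,35); st()
robot.servo_line(tcp(G,PS,60),feed=60); o=st(); print(o["joints"].round(2))
save("side","side1.png"); save("top","top1.png")
E
```

```text
[ 0.06517549  0.04993702  0.04036198  2.36003802 -0.26423644  0.23658336
  1.93467766]
 t 7.0 tcp [497.2 -66.2 185.8] F [-0.9 -0.4 -0.5] M [ 0.06  0.37 -0.01] w 41.5 gf 0.0Traceback (most recent call last):
  File "<stdin>", line 5, in <module>
cell.IKError: the arm cannot follow that straight line within its joint ranges
```

```bash
python3 - <<'E'
from h import *
o=robot.observe();print(o["joints"].round(2))
for b in (100,90,80,70,60,45,30,15,0):
    q=kin.ik(tcp(G,PS,b),ori(PS).as_rotvec()); print(b,None if q is None else q.round(2))
E
```

```text
[ 0.07  0.05  0.04  2.36 -0.26  0.24  1.93]
100 [ 0.07  0.05  0.04  2.36 -0.26  0.24  1.93]
90 [ 0.07  0.08  0.03  2.36 -0.29  0.21  1.96]
80 [ 0.08  0.1   0.02  2.36 -0.33  0.19  2.  ]
70 [ 0.09  0.13  0.01  2.35 -0.36  0.16  2.03]
60 [-0.1   0.15  0.21  2.36 -0.62  0.16  2.28]
45 [-0.29  0.2   0.43  2.37 -1.03  0.17  2.68]
30 [-0.28  0.24  0.42  2.36 -1.25  0.17  2.9 ]
15 [ 0.71  0.37 -0.69  2.29  1.33  0.18  0.42]
0 [ 0.68  0.41 -0.67  2.29  1.5   0.18  0.25]
```

```bash
python3 - <<'E'
from h import *
q=robot.observe()["joints"].copy()
q[0]+=0.5;q[2]-=0.5; robot.goto_joints(q); st()
q=kin.ik(tcp(G,PS,100),ori(PS).as_rotvec()); print(q.round(2)); robot.goto_joints(q)
for i in range(2):
    q=robot.observe()["joints"].copy(); q[0]+=0.3;q[2]-=0.3
    robot.goto_joints(q); o=st()
    q=kin.ik(tcp(G,PS,100),ori(PS).as_rotvec());print(None if q is None else q.round(2))
    if q is not None: robot.goto_joints(q)
for b in (100,90,80,70,60,45,30,15,0):
    q=kin.ik(tcp(G,PS,b),ori(PS).as_rotvec()); print(b,None if q is None else q.round(2))
E
```

```text
t 7.7 tcp [484.6 -60.1 188.9] F [-0.6  0.2 -0.5] M [ 0.01  0.5  -0.06] w 41.3 gf 0.0
[ 0.52  0.08 -0.42  2.33 -0.11  0.23  1.8 ]
 t 8.4 tcp [491.9 -59.1 192.4] F [0.3 0.3 0.3] M [0.02 0.44 0.02] w 41.2 gf 0.0
[ 0.75  0.1  -0.66  2.32  0.01  0.23  1.68]
 t 9.1 tcp [494.2 -58.2 197.2] F [ 0.6 -1.1 -1. ] M [-0.01  0.5  -0.01] w 41.3 gf 0.0
[ 0.93  0.13 -0.85  2.32  0.15  0.24  1.56]
100 [ 0.93  0.13 -0.85  2.32  0.15  0.24  1.56]
90 [ 0.85  0.15 -0.78  2.32  0.23  0.22  1.48]
80 [ 0.79  0.17 -0.72  2.32  0.3   0.2   1.41]
70 [ 0.72  0.2  -0.66  2.32  0.37  0.18  1.34]
60 [ 0.66  0.22 -0.61  2.32  0.45  0.15  1.26]
45 [ 0.9   0.33 -0.89  2.3   1.08  0.23  0.68]
30 [ 0.89  0.39 -0.9   2.29  1.28  0.25  0.49]
15 [ 0.71  0.37 -0.69  2.29  1.33  0.18  0.42]
0 [ 0.68  0.41 -0.67  2.29  1.5   0.18  0.25]
```

```bash
python3 - <<'E'
from h import *
for i in range(2):
    q=robot.observe()["joints"].copy(); q[0]+=0.2;q[2]-=0.2;q[4]+=.2;q[6]-=.2
    robot.goto_joints(q)
    q=kin.ik(tcp(G,PS,100),ori(PS).as_rotvec());print(None if q is None else q.round(2))
    robot.goto_joints(q)
try:
    robot.servo_line(tcp(G,PS,50),feed=60)
except robot.IKError as e: print(e)
o=st(); print(o["joints"].round(2))
for b in (50,40,30,15,0):
    q=kin.ik(tcp(G,PS,b),ori(PS).as_rotvec()); print(b,None if q is None else q.round(2))
save("side","side1.png"); save("top","top1.png")
A=cv2.imread("pics/side1.png")[150:310,330:450];B=cv2.imread("pics/top1.png")[110:270,360:480]
cv2.imwrite("pics/z3.png",cv2.resize(np.hstack([A,B]),None,fx=3.3,fy=3.3,interpolation=cv2.INTER_CUBIC))
E
```

```text
[ 1.1   0.17 -1.04  2.31  0.36  0.25  1.37]
[ 1.24  0.23 -1.2   2.3   0.59  0.28  1.16]
 t 11.5 tcp [521.6 -65.7 142.6] F [-0.   0.   0.4] M [-0.01  0.46  0.02] w 41.6 gf 0.0
[ 0.82  0.29 -0.79  2.31  0.88  0.19  0.85]
50 [ 0.82  0.29 -0.79  2.31  0.88  0.19  0.85]
40 [ 0.75  0.3  -0.72  2.31  0.97  0.17  0.77]
30 [ 0.69  0.32 -0.66  2.3   1.07  0.15  0.66]
15 [ 0.71  0.37 -0.69  2.29  1.33  0.18  0.42]
0 [ 0.68  0.41 -0.67  2.29  1.5   0.18  0.25]
```

View pics/z3.png

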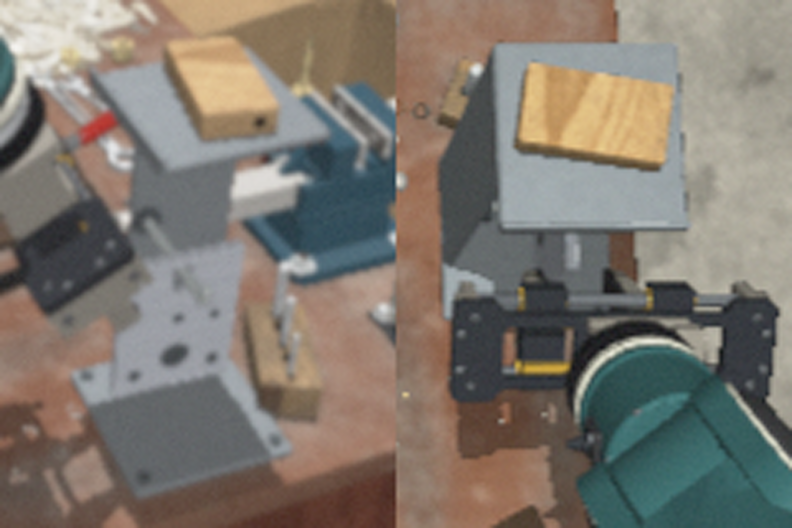

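The gripper is just short of the template's near edge, clear of the shelf, with its fingers either side of the plate. Next I advance and grip.

```bash
python3 - <<'E'
from h import *
try:
    robot.servo_line(tcp(G,PS,0),feed=40); print("line")
except robot.IKError as e:
    print(e); q=robot.observe()["joints"]; t=kin.ik(tcp(G,PS,0),ori(PS).as_rotvec())
    t15=kin.ik(tcp(G,PS,15),ori(PS).as_rotvec())
    for a in (t15,t): robot.goto_joints(a)
o=st(); print(o["joints"].round(2))
if np.linalg.norm(o["contact_force"])<6:
    grip(0.0,35); st()
    for dz in (13,): print(kin.ik(tcp(G+[0,0,dz],PS),ori(PS).as_rotvec()))
    for k in range(1,10): print(k, kin.ik(tcp(G+[0,-10*k,13],PS),ori(PS).as_rotvec()).round(2))
save("side","side2.png")
A=cv2.imread("pics/side2.png")[180:300,330:450]
cv2.imwrite("pics/z4.png",cv2.resize(A,None,fx=4.5,fy=4.5,interpolation=cv2.INTER_CUBIC))
E
```

```text
line
 t 13.0 tcp [545.7 -65.4  98.5] F [ 0.4 -0.  -0.4] M [0.01 0.45 0.  ] w 41.8 gf 0.0
[ 0.62  0.39 -0.6   2.29  1.49  0.15  0.25]
 t 13.6 tcp [545.7 -65.4  98.4] F [0.  0.2 0.4] M [0.04 0.46 0.  ] w 7.6 gf 35.0
[ 0.64786871  0.36599357 -0.62954668  2.28192669  1.26925796  0.15994462
  0.46807557]
1 [ 0.69  0.38 -0.65  2.28  1.25  0.16  0.52]
2 [ 0.74  0.39 -0.68  2.27  1.22  0.16  0.57]
3 [ 0.79  0.4  -0.71  2.26  1.2   0.17  0.62]
4 [ 0.83  0.41 -0.73  2.26  1.18  0.17  0.66]
5 [ 0.88  0.42 -0.76  2.25  1.16  0.18  0.71]
6 [ 0.92  0.43 -0.78  2.24  1.14  0.18  0.76]
7 [ 0.96  0.45 -0.8   2.24  1.12  0.19  0.81]
8 [ 1.    0.46 -0.83  2.23  1.1   0.2   0.85]
9 [ 1.03  0.48 -0.85  2.22  1.08  0.21  0.9 ]
```

View pics/z4.png

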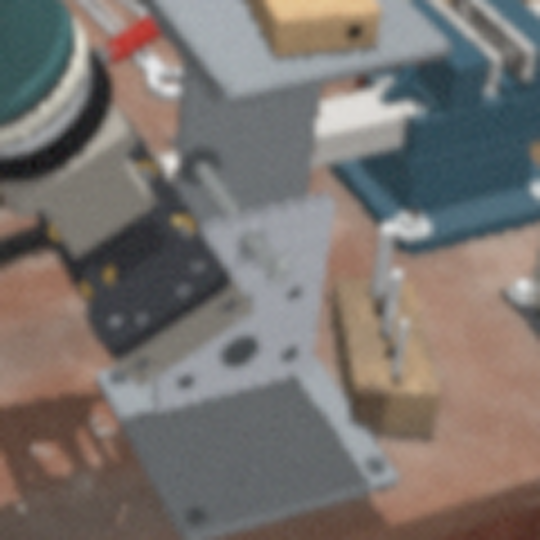

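The plate is gripped at its near edge. Next I lift it 13 mm and slide it along the stand's -y.

```bash
python3 - <<'E'
from h import *
p=robot.observe()["tcp_pos"].copy()
def go(d,f):
    try: robot.servo_line(p+d,feed=f)
    except robot.IKError as e:
        print(e); q=kin.ik(p+d,ori(PS).as_rotvec()); print(q.round(2)); robot.goto_joints(q)
for dz in (6,13): go(np.array([0,0,dz]),20); o=st(dz)
uy=np.array([np.sin(PS),-np.cos(PS),0])
for s in (12,24,36,50,65,90):
    if max(abs(o["contact_force"]))>9: print("STOP");break
    go(np.array([0,0,13.])+s*uy,30); o=st(s)
for c in("side",): save(c,"off.png"); print([(n,pin(n,c)) for n in("template","template_hole")])
print(o["joints"].round(2))
E
```

```text
6 t 14.1 tcp [545.4 -65.5 104.1] F [ 0.7 -0.4 -0.8] M [-0.01  0.71  0.  ] w 7.8 gf 35.0
13 t 14.6 tcp [545.6 -65.5 111.2] F [-0.1 -0.4 -1.7] M [-0.03  0.75 -0.01] w 8.0 gf 35.0
12 t 15.1 tcp [545.9 -77.6 111.3] F [-0.1 -0.7 -1.5] M [0.01 0.8  0.02] w 7.8 gf 35.0
24 t 15.7 tcp [546.1 -89.6 111.3] F [ 0.8 -0.1 -2.1] M [0.02 0.69 0.01] w 7.9 gf 35.0
36 t 16.2 tcp [ 546.3 -101.6  111.4] F [ 0.5  0.1 -2. ] M [-0.01  0.67 -0.02] w 7.7 gf 35.0
50 t 16.9 tcp [ 546.5 -115.5  111.3] F [-0.3  0.3 -1. ] M [-0.01  0.72  0.03] w 7.9 gf 35.0
65 t 17.5 tcp [ 546.8 -130.5  111.4] F [ 0.  -0.9 -2. ] M [-0.02  0.72  0.01] w 7.6 gf 35.0
90 t 18.5 tcp [ 547.2 -155.1  111.4] F [ 0.2  0.2 -2.2] M [ 0.05  0.74 -0.01] w 8.1 gf 35.0
[('template', [(0.91, array([ 569.8, -153.1,   55.6]))]), ('template_hole', [(0.59, array([ 579.7, -157.6,  154.8]))])]
[ 1.04  0.48 -0.86  2.21  1.1   0.22  0.88]
```

```bash
python3 - <<'E'
from h import *
p=robot.observe()["tcp_pos"].copy()
robot.servo_line(p+[0,-45,0],feed=120); robot.servo_line(p+[-10,-45,80],feed=120); st()
def cyl(az,r,z): a=np.radians(az);return np.array([r*np.cos(a),r*np.sin(a),z])
for az,r,z,ps,l in [(-27,430,300,-20,15),(10,410,320,10,8),(30,415,320,30,8)]:
    q=kin.ik(cyl(az,r,z),ori(np.radians(ps),np.radians(l)).as_rotvec()); print(None if q is None else q.round(2))
    if q is None: break
    robot.goto_joints(q); st()
u=np.array([np.cos(PR),np.sin(PR),0])
q=kin.ik(tcp(np.r_[RS[:2],0]+36*u+[0,0,180],PR+np.pi),ori(PR+np.pi).as_rotvec());print(q.round(2))
E
```

```text
t 20.0 tcp [ 536.8 -199.7  190.7] F [-0.4 -0.1 -1.8] M [ 0.01  0.75 -0.  ] w 7.9 gf 35.0
[ 0.94 -0.15 -0.47  2.15 -0.13  0.87  1.75]
 t 20.9 tcp [ 383.  -194.7  299. ] F [-0.1  0.6 -2.1] M [0.13 0.38 0.02] w 7.7 gf 35.0
[ 0.72 -0.16 -0.85  2.05 -0.14  1.05  1.67]
 t 21.9 tcp [403.9  69.6 319.4] F [-0.1 -0.6 -1.2] M [ 0.    0.26 -0.01] w 7.9 gf 35.0
[ 0.59 -0.17 -1.03  2.04 -0.18  1.06  1.72]
 t 22.6 tcp [359.6 206.8 319.9] F [-0.   0.1 -1.1] M [-0.09  0.22 -0.  ] w 8.0 gf 35.0
[-1.29  0.99  1.11  1.44 -0.7   1.73 -1.15]
```

```bash
cat >> h.py <<'E'
u=np.array([np.cos(PR),np.sin(PR),0]); v=np.array([-np.sin(PR),np.cos(PR),0])
def rk(h,dx=0,dy=0,yaw=0): # template lower edge at world height h
    ps=PR+np.pi+yaw; c=np.array([RS[0],RS[1],h+71.])+dx*u+dy*v
    return tcp(c-35.5*np.array([np.cos(ps),np.sin(ps),0]),ps),ori(ps).as_rotvec()
E
python3 - <<'E'
from h import *
q=robot.observe()["joints"].copy(); s=q[0]+q[2]; q[0]=s;q[2]=0; robot.goto_joints(q); st()
q=kin.ik(*rk(140)); print(q.round(2)); robot.goto_joints(q); st()
robot.servo_line(rk(65)[0],feed=100); st()
save("top","top2.png"); print([(n,pin(n,"top")) for n in("template","template_hole","rack_slot")])
save("side","side3.png"); print([(n,pin(n,"side")) for n in("template","template_hole","rack_slot")])
A=cv2.imread("pics/side3.png")[120:220,230:350];B=cv2.imread("pics/top2.png")[190:290,170:290]
cv2.imwrite("pics/z5.png",cv2.resize(np.vstack([A,B])if 0 else np.hstack([A,B]),None,fx=3.33,fy=3.33*1,interpolation=cv2.INTER_CUBIC))
E
```

```text
t 23.7 tcp [384.7 203.1 363.3] F [-0.3  0.3 -1.4] M [-0.32  0.26 -0.03] w 7.6 gf 35.0
[-1.29  0.95  1.11  1.42 -0.66  1.76 -1.17]
 t 26.1 tcp [460.4 370.8 194.6] F [ 0.5  0.3 -1.6] M [ 0.31 -0.5  -0.02] w 7.8 gf 35.0
 t 27.1 tcp [460.3 371.3 119.8] F [ 0.3  0.1 -1.5] M [ 0.32 -0.51  0.  ] w 7.8 gf 35.0
[('template', [(0.81, array([439.7, 359.1,  64.6]))]), ('template_hole', [(0.71, array([437.1, 355.3, 163.7]))]), ('rack_slot', [(0.69, array([438.1, 361. ,  10.8]))])]
[('template', [(0.69, array([433.5, 353.1,  65.7]))]), ('template_hole', [(0.86, array([440.5, 353.2, 162.2]))]), ('rack_slot', [(0.97, array([432. , 358.9,   8. ]))])]
```

View pics/z5.png

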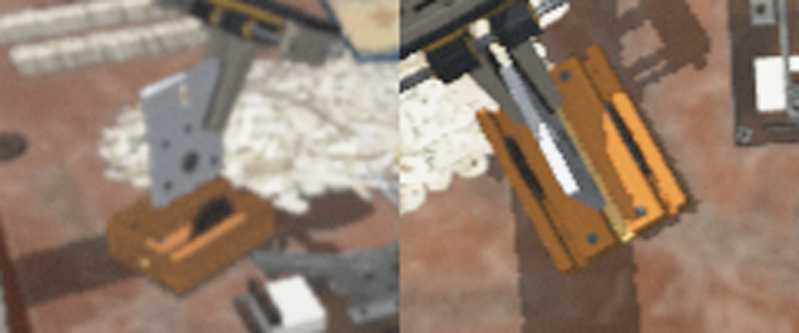

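```bash
python3 - <<'E'
from h import *
def uv(pix,z):
    P=np.array([ray("top",x,y,z) for x,y in pix])-RS[:2]; return P@u[:2],P@v[:2]
im=cv2.imread("pics/top0.png"); hsv=cv2.cvtColor(im,cv2.COLOR_BGR2HSV)
ys,xs=np.mgrid[205:275,195:260]; pix=np.c_[xs.ravel(),ys.ravel()]
a,b=uv(pix,15.5); sel=(abs(a)<60)&(abs(b)<16)
pix,a,b=pix[sel],a[sel],b[sel]; H=hsv[pix[:,1],pix[:,0]].astype(int)
print("hues",np.percentile(H[:,0],[10,50,90]),"slot-centre",H[abs(b-1)<2].mean(0),"rail",H[abs(b)>10].mean(0))
w=np.clip(H[:,0]-12,0,8).astype(float)
for lo in range(-60,60,20):
    m=(a>=lo)&(a<lo+20); print(lo+10,"slot v",round((w[m]*b[m]).sum()/w[m].sum(),2),w[m].sum())
m=abs(a)<55;print("lin",np.polyfit(a[m],b[m],1,w=np.sqrt(w[m])).round(4))
viewer.read_camera("top")
d=viewer.silhouettes("template","top")
for q in d[:2]:
    M=q["mask"]; yy,xx=np.nonzero(M); print(q["confidence"],M.sum(),xx.min(),xx.max(),yy.min(),yy.max())
M=d[0]["mask"];np.save("m.npy",M);yy,xx=np.nonzero(M);pp=np.c_[xx,yy]
a1,b1=uv(pp,185);a2,b2=uv(pp,65)
for lo in range(-50,50,10):
    i=(a1>=lo)&(a1<lo+10);j=(a2>=lo)&(a2<lo+10)
    print(lo+5,"top +v",round(b1[i].max(),1) if i.any() else None,"bot -v",round(b2[j].min(),1) if j.any() else None)
c=rk(65)[0];print("expected z185",proj("top",np.r_[RS[:2],185]+4*v),proj("top",np.r_[RS[:2],65]-4*v))
A=cv2.imread("pics/top2.png")[200:275,190:260]; A=cv2.resize(A,None,fx=8,fy=8,interpolation=cv2.INTER_CUBIC)
for z,s,c in((185,4,(0,0,255)),(185,-4,(0,255,255)),(65,-4,(0,255,0)),(15.5,5.5,(255,0,0)),(15.5,-3.1,(255,0,0))):
    e=65 if z<20 else 45
    P=[(proj("top",np.r_[RS[:2],z]+s*v+k*e*u)-[190,200]+.5)*8 for k in(-1,1)]
    cv2.line(A,*[tuple(int(t) for t in x) for x in P],c,1)
cv2.imwrite("pics/z6.png",A)
E
```

```text
Traceback (most recent call last):
  File "h.py", line 10, in ray
    i=viewer.camera_info(cam);R=np.array(i["R"]);c=-R.T@i["t"]
ValueError: time passes only in moves, steps and waits
```

```bash
cat >> h.py <<'E'
from functools import lru_cache
info=lru_cache(None)(lambda c:viewer.camera_info(c))
def ray(cam,u_,v_,z):
    i=info(cam);R=np.array(i["R"]);c=-R.T@i["t"]
    d=R.T@np.linalg.inv(i["camera_matrix"])@[u_,v_,1]
    return (c+d*(z-c[2])/d[2])[:2]
def proj(cam,X):
    i=info(cam);p=np.array(i["camera_matrix"])@(np.array(i["R"])@X+i["t"]); return p[:2]/p[2]
def uv(pix,z):
    P=np.array([ray("top",x,y,z) for x,y in pix])-RS[:2]; return P@u[:2],P@v[:2]
E
python3 - <<'E'
from h import *
im=cv2.imread("pics/top0.png"); hsv=cv2.cvtColor(im,cv2.COLOR_BGR2HSV)
ys,xs=np.mgrid[205:275,195:260]; pix=np.c_[xs.ravel(),ys.ravel()]
a,b=uv(pix,15.5); sel=(abs(a)<60)&(abs(b)<16)
pix,a,b=pix[sel],a[sel],b[sel]; H=hsv[pix[:,1],pix[:,0]].astype(int)
print("hues",np.percentile(H[:,0],[10,50,90]),"slot-centre",H[abs(b-1)<2].mean(0),"rail",H[abs(b)>10].mean(0))
w=np.clip(H[:,0]-15,0,6).astype(float)
for lo in range(-60,60,20):
    m=(a>=lo)&(a<lo+20); print(lo+10,"slot v",round((w[m]*b[m]).sum()/max(w[m].sum(),1),2),w[m].sum())
m=abs(a)<55;print("lin",np.polyfit(a[m],b[m],1,w=np.sqrt(w[m])).round(4))
viewer.read_camera("top")
d=viewer.silhouettes("template","top")
for q in d[:2]:
    M=q["mask"]; yy,xx=np.nonzero(M); print(q["confidence"],M.sum(),xx.min(),xx.max(),yy.min(),yy.max())
M=d[0]["mask"];np.save("m.npy",M);yy,xx=np.nonzero(M);pp=np.c_[xx,yy]
a1,b1=uv(pp,185);a2,b2=uv(pp,65)
for lo in range(-50,50,10):
    i=(a1>=lo)&(a1<lo+10);j=(a2>=lo)&(a2<lo+10)
    print(lo+5,"top +v",round(b1[i].max(),1) if i.any() else None,"bot -v",round(b2[j].min(),1) if j.any() else None)
A=cv2.imread("pics/top2.png")[200:275,190:260]; A=cv2.resize(A,None,fx=8,fy=8,interpolation=cv2.INTER_CUBIC)
for z,s,c in((185,4,(0,0,255)),(185,-4,(0,255,255)),(65,-4,(0,255,0)),(15.5,5.5,(255,0,0)),(15.5,-3.1,(255,0,0))):
    e=65 if z<20 else 45
    P=[(proj("top",np.r_[RS[:2],z]+s*v+k*e*u)-[190,200]+.5)*8 for k in(-1,1)]
    cv2.line(A,*[tuple(int(t) for t in x) for x in P],c,1)
cv2.imwrite("pics/z6.png",A)
E
```

```text
hues [15. 15. 21.] slot-centre [ 20.02352941 125.09411765 207.16470588] rail [ 14.99215686 173.00784314 215.54509804]
-50 slot v -1.23 179.0
-30 slot v -1.08 175.0
-10 slot v -0.65 161.0
10 slot v -0.23 164.0
30 slot v 0.31 155.0
50 slot v 0.34 158.0
lin [ 0.0191 -0.4205]
0.81 384 200 230 210 251
-45 top +v 3.1 bot -v None
-35 top +v 3.0 bot -v -2.3
-25 top +v 3.5 bot -v -3.7
-15 top +v 3.4 bot -v -3.9
-5 top +v 3.1 bot -v -4.4
5 top +v 3.6 bot -v -4.6
15 top +v 4.2 bot -v -4.9
25 top +v 3.9 bot -v -4.4
35 top +v 3.6 bot -v -1.5
45 top +v 3.3 bot -v 2.3
```

View pics/z6.png

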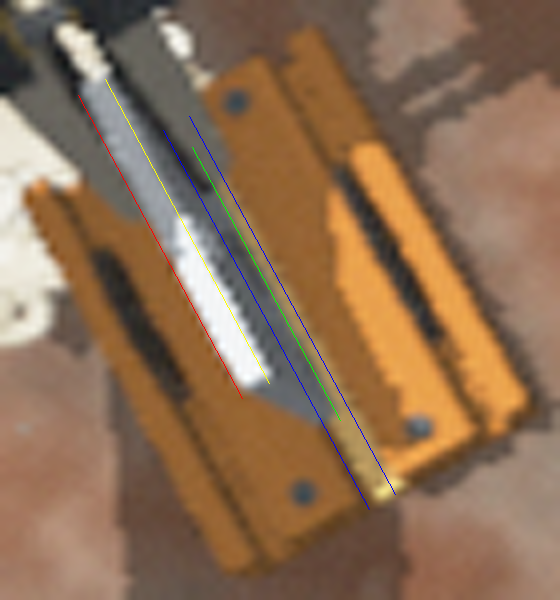

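The overlay puts the slot about 1.6 mm towards -v and turned about +0.019 rad. The held plate is about 1 mm towards -v. I'll correct by dy = -0.6 mm and yaw +0.019, then lower by feel.

```bash
python3 - <<'E'
from h import *
yaw=0.019; dy=-0.6
def F(n=4):
    f=[]
    for _ in range(n): robot.hold(0.02); f.append(robot.observe()["contact_force"])
    return np.mean(f,0)
robot.servo_line(rk(50,0,dy,yaw)[0],feed=60,rotation=rk(50,0,dy,yaw)[1]); f0=F(8); st("h50"); 
h=46; robot.servo_line(rk(h,0,dy,yaw)[0],feed=30)
while h>10:
    h-=1.5 if (h>38 or h<23) else 3
    robot.servo_line(rk(h,0,dy,yaw)[0],feed=15); f=F(2)-f0
    print(h,f.round(1), end=" | ")
    if f[2]>3.5 or np.linalg.norm(f[:2])>7: break
robot.hold(.15); o=st("end "); print(F()-f0)
E
```

```text
h50 t 28.1 tcp [460.1 371.2 104.5] F [-0.5  0.2 -1.7] M [ 0.33 -0.46 -0.01] w 7.6 gf 35.0
44.5 [ 0.3 -0.2 -0.5] | 43.0 [-0.1 -0.4  0.3] | 41.5 [0.  0.1 0.1] | 40.0 [ 0.1 -0.2  0.1] | 38.5 [ 0.1  0.1 -0.1] | 37.0 [-0.3  0.2  0. ] | 34.0 [-0.1  0.5  0.3] | 31.0 [ 0.2 -0.  -0.5] | 28.0 [ 0.4 -0.4 -0.3] | 25.0 [ 0.3  0.1 -0.6] | 22.0 [-0.3 -0.5 -0. ] | 20.5 [ 0.1 -0.3 -0.1] | 19.0 [ 0.1 -1.   0. ] | 17.5 [ 0.2  0.  -0.2] | 16.0 [ 0.3  0.  -0.1] | 14.5 [0.6 1.  4.5] | end  t 33.5 tcp [460.2 371.3  69.4] F [1.6 0.2 4.4] M [ 0.08 -0.04 -0.01] w 7.7 gf 35.0
[0.39759596 0.39324927 6.06947549]
```

Insertion was clean, and it rests at about 14.5 mm with about 6 N. Now I release narrowly and back out.

```bash
python3 - <<'E'
from h import *
grip(0.2); o=st("open")
R=Rn.from_rotvec(o["tcp_rot"]); p=o["tcp_pos"]
robot.servo_line(p+R.apply([0,0,-90]),feed=80); st("back")
robot.hold(0.3)
for c in("top","side"): save(c,c+"9.png"); print([(n,pin(n,c)) for n in("template","template_hole","rack_slot","tape_roll","marker")])
A=cv2.imread("pics/side9.png")[120:220,230:350];B=cv2.imread("pics/top9.png")[190:290,170:290]
cv2.imwrite("pics/z7.png",cv2.resize(np.hstack([A,B]),None,fx=3.33,fy=3.33,interpolation=cv2.INTER_CUBIC))
E
```

```text
open t 34.0 tcp [459.8 371.1  68.5] F [-0.1  0.7 -0.1] M [ 0.15 -0.27 -0.01] w 18.5 gf 0.0
back t 35.2 tcp [496.6 393.9 146.7] F [-0.7 -0.3 -0.2] M [ 0.22 -0.22  0.  ] w 18.7 gf 0.0
[('template', [(0.55, array([437. , 362.9,  11.5]))]), ('template_hole', [(0.6, array([438.3, 352.8, 110. ]))]), ('rack_slot', [(0.8, array([438.5, 360.6,  13.7]))]), ('tape_roll', [(0.68, array([408.3, 149.6,   1.9]))]), ('marker', [(0.85, array([526.7, 118.3,   3.1]))])]
[('template', [(0.75, array([436.8, 356.9,  16.1]))]), ('template_hole', [(0.65, array([441.4, 353.4, 113.6]))]), ('rack_slot', [(0.61, array([433.4, 360.1,   8.7]))]), ('tape_roll', [(0.63, array([406.1, 153.2,  -4.4]))]), ('marker', [(0.47, array([525.1, 119. ,  -2.5]))])]
```

View pics/z7.png

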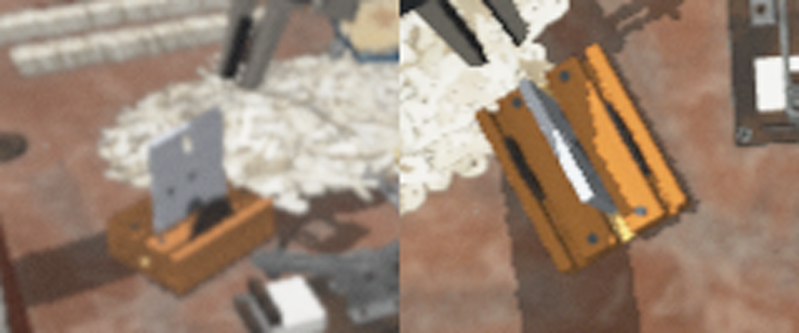

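The plate stands upright in the middle slot, hole end up, and the gripper is clear of it. I'm handing it in.

```bash
python3 -c "
from h import *
print(robot.job_done())"
```

```text
the job is handed in; nothing more can be done
None
```

The template came off the peg without being forced and now stands hole end up in the rack's middle slot; I felt it rest on the packing strip before letting go, the tape roll and marker were left alone, and I handed the job in at about 36 s (no verdict came back).

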